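# Weigh the spindle clamp on the spring scale and mark the reading

## Task

Hang the cast spindle clamp by its lifting bow on the hook of the spring scale, letting the spring take up the weight gently so that the scale never jumps or bounces sharply, and let go of it. When it hangs still, slide the scale's marker until it is level with the pointer and leave it there, with the clamp still hanging; do not disturb the other things on the bench.

Things in the scene. Friction and masses are not known exactly. Their poses are not given: they have to be found in the camera images.
- clamp_mid (a point): Centre (66 mm above the underside) of the loose cast aluminium spindle clamp, 132 mm tall, standing on the bench: a ring of 72 mm outer diameter, 54 mm bore, 50 mm high (bore along its z, up), with bolted ears to its +x and -x (110 mm over them) and a cast lifting bow above, in its y-z plane. Weight unknown, 0.2 to 0.72 kg. Hangs upright.
- clamp_bow (a point): Centre of the lifting bow's window, 25 mm above clamp_mid. The bow's two flat upright legs (16 mm in x, 8 mm in y, 44 mm high, centred at this height) have outer faces at y = +24 and -24 mm, good to grip from above with fingers closing along y, and inner faces 32 mm apart. The window, for the hook to pass along x, goes from 41 mm below to 33 mm above this point.
- clamp_eye (a point): Underside of the apex of the clamp's lifting bow (a round 8 mm bar), where it bears on the hook: 58 mm above clamp_mid, 33 mm above clamp_bow, on the centre line; axes as for clamp_mid.
- hook_seat (a point): Upper side of the lowest point of the scale's hook, where the bow hangs; 254 mm above the bench unloaded, sinks with the load. The 8 mm bar comes from the column along its own -x (roughly to the robot), dips 10 mm here, turns up at the tip; underside 8 mm lower. Axes: x from tip to column, y to the marker's side, z up. Nothing above; spring tube 77 mm behind (+x), column 358 mm high.
- hook_tip (a point): Top of the hook's upturned tip: 28 mm above hook_seat and 25 mm in front of it (its -x); the tip's front is 4 mm farther.
- pointer (a point): Tip of the black pointer on the scale's carriage, rigid with the hook: 114 mm behind hook_seat (+x), 58 mm to its +y side and 6 mm above it. It moves up and down in the gap between the white graduated plate (a line every 5 mm) and the marker's guide bar. Axes as for hook_seat.
- marker_knob (a point): Centre of the marker's black grip, a block 14 mm thick (scale x), 50 mm long (y), 32 mm high, 82 mm to +y from the pointer. It slides up and down on a guide bar (65 mm inward, top 301 mm above the bench) with 2.5 N friction and stays put. Pinch it from above across its thickness. The marker is level with the pointer when this point and pointer are equally high.
- carriage (a joint): Downward travel (m) of the scale's carriage with hook and pointer: 0 unloaded, stop at 0.085. Spring of about 100 N/m (1 N lowers it 10 mm), lightly damped. It must never move up or down faster than 0.06 m/s, so let go of the clamp only when the scale carries its weight.
- marker (a joint): Downward travel of the marker (m), 0 to 0.085, same zero as the carriage: equal values mean level. It starts near the top, at 0 to 0.012.
- clamp: The clamp itself, origin at the centre of its underside, 66 mm below clamp_mid; axes as for clamp_mid.
- motor: Bystander: square stepper motor, 57 x 57 mm, 90 mm high with its shaft, origin at its underside. Leave alone.
- offcut: Bystander: flat wooden offcut, 160 x 70 x 22 mm, origin at its underside. Leave alone.
- brush: Bystander: dusting brush, 180 mm long, lying along its x. Leave alone.
- can: Bystander: bare metal can, 66 mm in diameter, 120 mm high, origin at its underside. Leave alone.
There are look-alikes about, which are no part of the job. Leave any pink or yellow look-alike of the clamp alone.

How it is judged:
On the way, in this order (a step that is already met when the one before it is completed fails the run):
1. the clamp hangs by its bow on the hook, let go of and settled (distance between clamp_eye and hook_seat below 0.012 m and value of joint carriage above 0.015 m and angle between clamp_mid's own z axis and vertical below 0.12 rad and velocity of joint carriage between -0.01 and 0.01 m/s and contact force between each of the fingers, the arm and clamp below 0.05 N), for 0.4 s.
2. the marker is level with the pointer while the clamp hangs there (all of step 1 and z of marker_knob in the frame of pointer between -0.005 and 0.005 m), for 0.2 s.
At the end, for the whole second after the job is handed in: The clamp hangs upright (within 0.12 rad) by its bow in the lowest part of the hook (bow apex within 12 mm of the hook seat), the scale is loaded (more than 15 mm) and at rest (under 10 mm/s), and the marker is level with the pointer within 5 mm (all of step 2); the robot touches nothing.
It fails at once if the scale jumped (carriage faster than 0.06 m/s) (velocity of joint carriage above 0.06 m/s or velocity of joint carriage below -0.06 m/s).
It fails at once if the stepper motor was moved more than 30 mm (distance of motor from where it was at the start of the episode above 0.03 m).
It fails at once if the wooden offcut was moved more than 30 mm (distance of offcut from where it was at the start of the episode above 0.03 m).
It fails at once if the brush was moved more than 30 mm (distance of brush from where it was at the start of the episode above 0.03 m).
It fails at once if the can was moved more than 30 mm (distance of can from where it was at the start of the episode above 0.03 m).
It also fails if it takes over 72 s, if anything falls off the work surface, if the arm or the gripper's body presses on something with over 40 N, if the wrist force passes 120 N, or if a joint passes its speed limit or range.

## Robot

A 6-joint arm with a two-finger parallel gripper is mounted at the origin on the work surface. World frame = base frame: x ahead of the robot, y to its left, z up, the work surface at z = 0. Lengths are in m, angles in rad, forces in N, time in s.
With the tool pointing down it reaches from about 0.375 to 0.9 m from the base axis. Payload 3.1 kg.
Tool frame: the origin (TCP) lies between the finger pads; the fingertips stand 22 mm ahead of it and the grasp point (between the pads) lies 3 mm ahead of it; z points along the fingers, y is the line along which they close (so a half turn about z gives the same grasp; the last joint's range is limited). The gripper opens to 87 mm and grips with 3 to 60 N. Pads are 19 mm wide; open, the fingers measure 117 mm over their backs; the gripper's body (75 mm by 190 mm) begins 51 mm behind the grasp point.
Start: joints at [-1.413, 0.527, 1.433, -0, 1.181, -0.178], TCP at [0.207, -0.59, 0.245] pointing down, gripper open.
Joint ranges: [-3.08, 3.08], [-0.75, 2.2], [0.22, 2.44], [-1.43, 4.57], [0, 2.65], [-2.85, 2.85]. Speed limits (rad/s): [2.79, 2.79, 3.14, 3.14, 3.14, 3.14].

## Interface

Orientations are given as a unit quaternion [x, y, z, w].
In Python, from rig import get_obs, camera, get_calibration, hand_in, cut_out gives the robot as it stands.
- The arm moves only by the shell command python3 -m inch 'ROWS' [OPENING] [FORCE]. ROWS is JSON, one flat list of numbers, 6 for each row, row after row: the shift along the tool's x, y, z scaled (see below), then the turn, a rotation vector about the tool's x, y, z scaled (see below). A call has 1 to 20 rows; each row is the pose to reach, as a shift and turn from the pose commanded when the call began, along the tool's axes at that moment; what a row does not reach only later rows make up. The controller multiplies each number of a shift by 0.08 m and each number of a turn by 90 degrees. A row lasts 1/12 s, in which the tool goes at most 41.7 mm and 7.16 degrees, less where a joint would pass 70% of its speed; a pose out of reach is approached as far as the arm can. A call with a number of a shift or a turn outside -1 to 1 is refused whole. A call with a gripper value outside its range is refused whole. OPENING is the finger opening in mm, from 0 to 87, set as the call begins (- or left out, the last holds). The fingers move at their own pace and stop on an object; FORCE is the grip in N (left out, the last holds). Time passes only in rows, so rows that repeat a pose let the fingers close. It gives the time, the measured TCP pose, the force, the opening and the grip force at its end, in the units of the state.
- get_obs(): the state, without advancing time (a new reading comes with each control period).
- camera(name): name is "scene" or "top" or "wrist"; returns the picture (400x640x3 uint8, red, green, blue); there is no depth.
- get_calibration(name): a dict with "vertical_fov" (degrees; the focal length in pixels is half the picture's height over the tangent of half this angle, whatever the lens; pixels are square), "cx", "cy" (the principal point, pixels), "T" (4x4, takes a point from camera to world coordinates). Camera axes: x right, y down, z forward; pixel columns grow to the right and rows downward; lengths in m; the calibration is good to about 2 mm. A picture is of the moment at which its call begins: read the wrist's pose just before it. get_calibration takes no time and is no camera call; for the wrist camera it gives the pose at the moment of the call.
- hand_in(): hands the job in; it is judged then, once.
Trained networks look in the newest picture that a camera, given by its name, has taken for a name from the list of things; names that differ only in an ending like _2 or _b are one class to them, and where a whole thing is asked for, a point or a joint stands for the part that bears it (a point fixed in the world has none). Each returns a list of dicts, best first, with "conf" (0 to 1); they miss things now and then, are a little off and sometimes report something else, mostly with a low value. They report only what shows in the picture. A call takes as long as a camera call. They do not tell look-alikes from the thing itself.
- cut_out(camera, thing): "region" (400x640 bool, what is visible of it) and "bbox" ([left, top, right, bottom] in pixels, round what is visible of it).
The state is a dict: "time": time; "q": joint angles; "joint_velocities": joint speeds; "joint_torque": joint torques, N m; "position": TCP position; "tool_rot": TCP orientation; "ft_force": force on the tool from outside, world axes, zero at the start; "moment": the same for the moment, N m; "grip_width": finger opening in m; "grip_force": force on a finger pad.
Only numpy, scipy, OpenCV 4.12 (cv2) and the standard library are available. Lean on these libraries where they do the work, as an engineer would, in place of code of your own. Each camera call takes 0.05 s, during which the arm holds its last target. There are 200 camera calls.

## Working session

There is one attempt and no reset: what is moved stays moved. The work goes in short steps, Python scripts to look and compute and a shell command to move; the robot and the scene stay as the last step left them, time stands still between calls to the robot, and variables do not carry over. Pictures are saved under pics/ and viewed, at most 10 in all, crops included, and the job is handed in when it is done.

```bash
ls; mkdir -p pics; python3 - <<'E'
from rig import *
import cv2,numpy as np
for n in ("scene","top"):
    im=camera(n); cv2.imwrite(f"pics/{n}0.png",im[:,:,::-1])
    c=get_calibration(n); print(n,c["vertical_fov"],c["cx"],c["cy"],np.round(c["T"],3).tolist())
    for t in ("clamp","hook_seat","marker_knob","pointer","motor","offcut","brush","can"):
        try: print(t,[(round(d["conf"],2),d["bbox"]) for d in cut_out(n,t)])
        except Exception as e: print(t,e)
o=get_obs();print(o)
E
```

```text
pics
scene 42.43507341138487 319.2941722727355 200.79874068791318 [[0.125, 0.602, -0.789, 1.604], [0.992, -0.067, 0.106, -0.049], [0.011, -0.796, -0.605, 0.998], [0.0, 0.0, 0.0, 1.0]]
clamp [(0.95, [415.6, 190.6, 452.8, 231.9]), (0.91, [378.2, 200.3, 407.7, 249.0]), (0.8, [372.2, 171.3, 411.6, 212.4])]
hook_seat [(0.54, [174.6, 171.6, 178.9, 186.2])]
marker_knob [(0.96, [195.0, 197.7, 245.3, 211.8])]
pointer []
motor [(0.63, [418.0, 252.4, 439.5, 286.5])]
offcut [(0.96, [271.5, 225.5, 309.6, 264.9])]
brush [(0.93, [348.3, 251.2, 369.4, 306.0])]
can [(0.87, [304.9, 261.3, 329.8, 315.0])]
top 42.6746445714306 326.6321263055049 194.13117866827318 [[-0.021, -0.995, 0.101, 0.435], [-0.999, 0.018, -0.027, 0.122], [0.025, -0.102, -0.994, 1.412], [0.0, 0.0, 0.0, 1.0]]
clamp [(0.98, [208.0, 263.7, 251.0, 292.1]), (0.92, [169.8, 218.5, 205.9, 262.9]), (0.75, [229.1, 206.4, 258.9, 244.7]), (0.17, [334.7, 193.3, 371.4, 256.7])]
hook_seat [(0.65, [459.9, 156.2, 483.4, 219.2])]
marker_knob [(0.63, [409.5, 149.5, 450.9, 160.1])]
pointer [(0.72, [475.9, 154.7, 490.0, 200.2])]
motor [(0.67, [206.0, 1
[... 293 characters left out ...]
y([-1.41250932e+00,  5.27478861e-01,  1.43272216e+00,  2.64332380e-06,
        1.18140599e+00, -1.78529090e-01]), 'joint_velocities': array([ 4.79141169e-04, -5.88293418e-04, -9.84982211e-04,  2.68929216e-04,
        5.63555364e-05, -5.47069079e-04]), 'joint_torque': array([-6.72070328e-04, -4.39999866e+01, -1.76989067e+01,  6.33401074e-02,
        5.03208290e-02, -2.37480759e-05]), 'position': array([ 0.20655803, -0.58984302,  0.24455433]), 'tool_rot': array([ 9.85852932e-01,  1.67612638e-01,  1.29533128e-06, -7.16789821e-06]), 'ft_force': array([0.69374034, 1.03001833, 0.23346547]), 'moment': array([0.01153262, 0.01478891, 0.04082195]), 'grip_force': 0.0, 'grip_width': 0.08698877170119183}
```

```bash
python3 - <<'E'
import cv2,numpy as np
a=cv2.imread("pics/top0.png")[100:320,140:520]; b=cv2.imread("pics/scene0.png")[130:320,150:480]
cv2.imwrite("pics/t1.png",cv2.resize(a,(800,463),interpolation=cv2.INTER_CUBIC))
cv2.imwrite("pics/s1.png",cv2.resize(b,(800,461),interpolation=cv2.INTER_CUBIC))
E
```

```text
(no output)
```

View pics/t1.png

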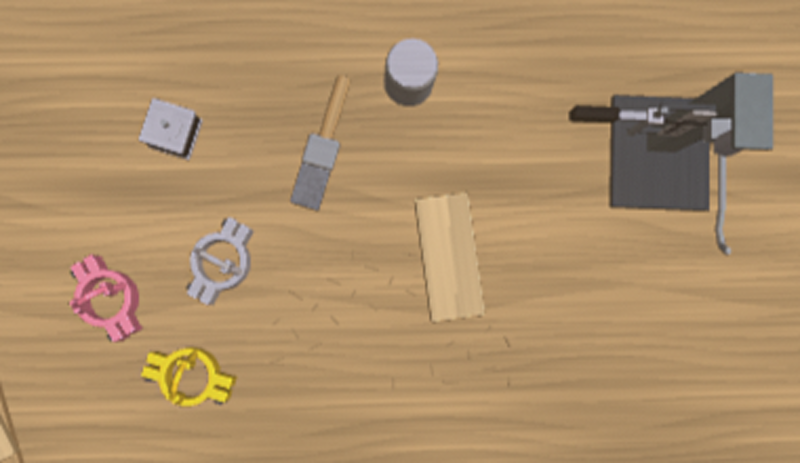

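View pics/s1.png

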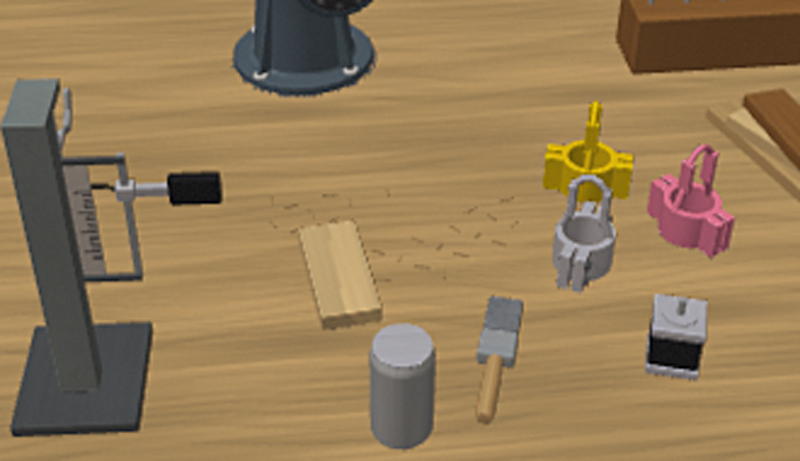

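```bash
cat > h.py <<'E'
from rig import *
import numpy as np, cv2
from scipy.spatial.transform import Rotation as R
def f(c): return 200/np.tan(np.radians(c["vertical_fov"]/2))
def ray(n,u,v,c=None):
    c=c or get_calibration(n); d=c["T"][:3,:3]@np.array([(u-c["cx"])/f(c),(v-c["cy"])/f(c),1]); return c["T"][:3,3],d
def atz(n,u,v,z,c=None):
    o,d=ray(n,u,v,c); return o+d*(z-o[2])/d[2]
def tri(rs):
    A=0;b=0
    for o,d in rs:
        d=d/np.linalg.norm(d);P=np.eye(3)-np.outer(d,d);A=A+P;b=b+P@o
    return np.linalg.solve(A,b)
def proj(n,p,c=None):
    c=c or get_calibration(n); q=np.linalg.inv(c["T"])@np.r_[p,1]; return np.round([c["cx"]+f(c)*q[0]/q[2],c["cy"]+f(c)*q[1]/q[2]],1)
def togo(p,yaw=None):
    "shift in tool units to world TCP point p; current state"
    o=get_obs();r=R.from_quat(o["tool_rot"]);print("tcp",o["position"].round(4),"eul",r.as_euler("ZYX",degrees=True).round(2),"w",round(o["grip_width"],4))
    d=np.array(p)-o["position"]; print("shift units",(r.inv().apply(d)/0.08).round(3))
E
python3 - <<'E'
from h import *
k=lambda x,y:(140+x*.475,100+y*.4752); s=lambda x,y:(150+x*.4125,130+y*.4121)
np.set_printoptions(precision=4,suppress=True)
print("ring",atz("top",*k(219,262),.05), "ears",atz("top",*k(236,228),.04),atz("top",*k(202,291),.04))
print("bow apex",tri([ray("top",*k(216,262)),ray("scene",*s(591,177))]))
print("tip",atz("top",*k(728,252),.282),tri([ray("top",*k(728,251)),ray("scene",*s(68,93))]))
print("knob",tri([ray("top",*k(594,113)),ray("scene",*s(195,188))]))
print("bar",atz("top",*k(722,160),.264),atz("top",*k(724,235),.25))
print("column top",[atz("top",*k(*p),.358) for p in ((738,74),(772,74),(772,149),(738,149))])
for n in "can brush motor offcut".split():
    b=cut_out("top",n)[0]["bbox"]; print(n,atz("top",(b[0]+b[2])/2,(b[1]+b[3])/2,.05))
E
```

```text
ring [0.4971 0.305  0.05  ] ears [0.5404 0.2847 0.04  ] [0.4613 0.3279 0.04  ]
bow apex [0.4951 0.3047 0.1221]
tip [ 0.4867 -0.2623  0.282 ] [ 0.4881 -0.2614  0.2754]
knob [ 0.6422 -0.1294  0.2582]
bar [ 0.5873 -0.2671  0.264 ] [ 0.5067 -0.2697  0.25  ]
column top [array([ 0.6616, -0.2559,  0.358 ]), array([ 0.6611, -0.2904,  0.358 ]), array([ 0.585, -0.286,  0.358]), array([ 0.5856, -0.2519,  0.358 ])]
can [0.7371 0.0637 0.05  ]
brush [0.6502 0.1739 0.05  ]
motor [0.6657 0.365  0.05  ]
offcut [0.4912 0.0161 0.05  ]
```

Candidates for the clamp in the top picture: the grey one at (244,224), the pink one at (189,241) and the yellow one at (230,278). I choose the bare aluminium (grey) one. The next step is to raise the arm and sweep round to it.

```bash
python3 -m inch '[0,-0.25,-1,0,0,0, 0,-0.25,-1,0,0,0]' 87; python3 -m inch '[0,-0.25,-1,0,0,0, 0,-0.25,-1,0,0,0]'
python3 -m inch '[0.5,-0.035,0,0,0,-0.044, 1,-0.07,0,0,0,-0.087]'
python3 -m inch '[0.5,-0.035,0,0,0,-0.044, 1,-0.07,0,0,0,-0.087]'; python3 -c "
from h import *
togo([.497,.305,.3]);print(get_obs()['q'],get_obs()['time'])"
```

```text
time: 1.27
position: [0.1996, -0.5694, 0.322]
tool_rot: [0.986, 0.168, 0.0, -0.004]
ft_force: [0.3, -0.9, 0.7]
grip_width: 0.0868
grip_force: 0.0
time: 1.43
position: [0.1932, -0.5514, 0.4061]
tool_rot: [0.986, 0.168, 0.0, -0.0]
ft_force: [-0.4, -0.8, -0.2]
grip_width: 0.0869
grip_force: 0.0
time: 1.6
position: [0.2664, -0.522, 0.4086]
tool_rot: [0.972, 0.234, 0.0, 0.004]
ft_force: [0.2, 0.5, -1.1]
grip_width: 0.0872
grip_force: 0.0
time: 1.77
position: [0.3367, -0.4782, 0.405]
tool_rot: [0.954, 0.301, 0.0, 0.001]
ft_force: [0.4, -0.1, 0.3]
grip_width: 0.0873
grip_force: 0.0
tcp [ 0.3367 -0.4782  0.405 ] eul [ 35.08   0.   179.94] w 0.0873
shift units [ 7.266 -6.861  1.305]
[-1.14832341e+00  3.31373718e-01  1.31069105e+00  1.36074433e-04
  1.49847749e+00 -1.89785820e-01] 1.7667
```

```bash
(
python3 -m inch '[0.5,-0.035,0,0,0,-0.044, 1,-0.07,0,0,0,-0.087]'
python3 -m inch '[0.5,-0.035,0,0,0,-0.044, 1,-0.07,0,0,0,-0.087]'
python3 -m inch '[0.5,-0.035,0,0,0,-0.044, 1,-0.07,0,0,0,-0.087]'
python3 -m inch '[0.5,-0.035,0,0,0,-0.044, 1,-0.07,0,0,0,-0.087]'
python3 -m inch '[0.5,-0.035,0,0,0,-0.044, 1,-0.07,0,0,0,-0.087]'
python3 -m inch '[0.5,-0.035,0,0,0,-0.044, 1,-0.07,0,0,0,-0.087]'
python3 -m inch '[0.5,-0.035,0,0,0,-0.044, 1,-0.07,0,0,0,-0.087]'
python3 -m inch '[0.5,-0.035,0,0,0,-0.044, 1,-0.07,0,0,0,-0.087]'
python3 -m inch '[0.5,-0.035,0,0,0,-0.044, 1,-0.07,0,0,0,-0.087]'
python3 -m inch '[0.5,-0.035,0,0,0,-0.044, 1,-0.07,0,0,0,-0.087]'
python3 -m inch '[0.5,-0.035,0,0,0,-0.044, 1,-0.07,0,0,0,-0.087]'
python3 -m inch '[0,0,0.5,0,0,-0.08, 0,0,1,0,0,-0.16, 0,0,1,0,0,-0.24, 0,0,1,0,0,-0.32, 0,0,1,0,0,-0.33, 0,0,1,0,0,-0.33]' ) | tail -6
python3 - <<'E'
from h import *
togo([.497,.305,.25]);print(get_obs()['q'],get_obs()['time'])
c=get_calibration("wrist");im=camera("wrist");cv2.imwrite("pics/w1.png",im[:,:,::-1]);print(c["vertical_fov"],c["cx"],c["cy"],c["T"].round(3).tolist())
for p in ([.4971,.305,.05],[.496,.3048,.132]): print(proj("wrist",p,c))
print([(d["conf"],d["bbox"]) for d in cut_out("wrist","clamp")])
E
```

```text
time: 4.1
position: [0.501, 0.306, 0.3247]
tool_rot: [0.253, 0.967, 0.0, 0.0]
ft_force: [-0.2, -0.4, -0.2]
grip_width: 0.0869
grip_force: 0.0
tcp [0.501  0.306  0.3247] eul [1.5067e+02 1.0000e-02 1.7998e+02] w 0.0869
shift units [ 0.038 -0.036  0.933]
[ 3.58106339e-01  3.94424847e-01  1.43051069e+00  5.93993130e-05
  1.31628445e+00 -7.00733767e-01] 4.1
69.71767555101684 321.20612237373314 201.0370954879823 [[0.49, 0.836, 0.246, 0.434], [0.872, -0.47, -0.138, 0.343], [0.0, 0.282, -0.959, 0.464], [0.0, 0.0, 0.0, 1.0]]
[319.5 169.3]
[318.5 180.8]
[(0.81, [298.6, 132.9, 348.4, 207.5]), (0.63, [356.8, 60.5, 440.5, 121.4]), (0.57, [252.8, 27.9, 339.8, 92.9])]
```

View pics/w1.png

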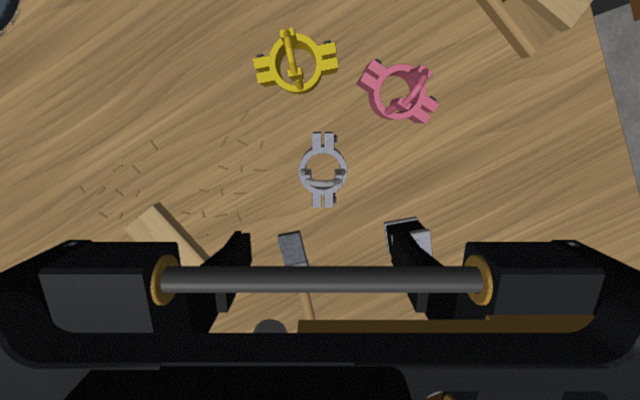

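```bash
python3 - <<'E'
from h import *
c=get_calibration("wrist")
print(atz("wrist",323,170,.05,c),atz("wrist",322.5,184.5,.128,c))
im=cv2.imread("pics/w1.png");r=cut_out("wrist","clamp")[0]
ys,xs=np.nonzero(r["region"]);print(cv2.fitLine(np.c_[xs,ys].astype(np.float32),2,0,.01,.01).ravel())
cv2.imwrite("pics/w1c.png",cv2.resize(im[120:220,270:380],None,fx=5,fy=5,interpolation=2))
E
```

```text
[0.50101131 0.30895723 0.05      ] [0.50349279 0.30624835 0.128     ]
[1.1822381e-02 9.9993008e-01 3.2296680e+02 1.7011487e+02]
```

View pics/w1c.png

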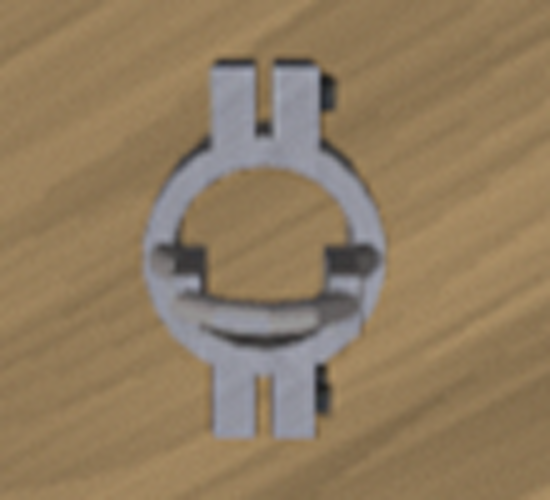

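The crop confirms the choice: bare grey metal, ring at wrist pixel (323,171), bow legs at its left and right, lined up with the fingers. I descend and grip.

```bash
(
python3 -m inch '[0.01,0.03,0.5,0,0,0, 0.01,0.03,1,0,0,0, 0.01,0.03,1,0,0,0]'
python3 -m inch '[0,0,0.3,0,0,0, 0,0,0.6,0,0,0, 0,0,0.8,0,0,0, 0,0,0.8,0,0,0]'
python3 -m inch '[0,0,0.2,0,0,0, 0,0,0.4,0,0,0, 0,0,0.6,0,0,0, 0,0,0.8,0,0,0, 0,0,0.9,0,0,0, 0,0,0.9,0,0,0]') | grep -v rot
python3 -m inch '[0,0,0,0,0,0, 0,0,0,0,0,0, 0,0,0,0,0,0, 0,0,0,0,0,0, 0,0,0,0,0,0, 0,0,0,0,0,0, 0,0,0,0,0,0, 0,0,0,0,0,0]' 40 25
```

```text
time: 4.5
position: [0.497, 0.3065, 0.2382]
ft_force: [-2.1, -0.4, -1.8]
grip_width: 0.0871
grip_force: 0.0
time: 4.83
position: [0.5002, 0.3077, 0.179]
ft_force: [-0.4, -0.2, -0.3]
grip_width: 0.0869
grip_force: 0.0
time: 5.33
position: [0.5016, 0.3084, 0.1087]
ft_force: [-0.5, 0.2, -0.7]
grip_width: 0.0871
grip_force: 0.0
time: 6.0
position: [0.5014, 0.3083, 0.1087]
tool_rot: [0.252, 0.968, -0.0, 0.0]
ft_force: [-0.0, -0.1, 0.8]
grip_width: 0.0477
grip_force: 25.0
```

```bash
(
python3 -m inch '[0,0,-0.15,0,0,0, 0,0,-0.4,0,0,0, 0,0,-0.7,0,0,-0.06, 0,0,-1,0,0,-0.12, 0,0,-1,0,0,-0.18, 0,0,-1,0,0,-0.24, 0,0,-1,0,0,-0.285, 0,0,-1,0,0,-0.285]'
python3 -m inch '[0,0,-0.4,0,0,0, 0,0,-0.8,0,0,0, 0,0,-1.0,0,0,0, 0,0,-1.0,0,0,0, 0,0,-1,0,0,0]') |grep -v rot
python3 - <<'E'
from h import *
F=[]
for i in range(10):
    camera("wrist"); F.append(get_obs()["ft_force"])
print("mean F",np.mean(F,0),np.std(F,0)); togo([.43,-.26,.279])
E
```

```text
time: 6.67
position: [0.5005, 0.3081, 0.1885]
ft_force: [-0.3, 0.5, -3.9]
grip_width: 0.0479
grip_force: 25.0
time: 7.08
position: [0.5012, 0.3084, 0.2688]
ft_force: [-0.5, -0.3, -5.8]
grip_width: 0.048
grip_force: 25.0
mean F [ 0.25142616 -0.12494464 -4.90138938] [0.48086729 0.55383293 0.43986025]
tcp [0.5012 0.3083 0.268 ] eul [ 1.7643e+02 -5.0000e-02 -1.7998e+02] w 0.0475
shift units [ 0.446 -7.146 -0.134]
```

```bash
(
python3 -m inch '[0.04,-0.3,-0.1,0,0,0, 0.07,-0.6,-0.15,0,0,0, 0.07,-1,-0.15,0,0,0]'
python3 -m inch '[0.04,-0.45,0,0,0,0, 0.08,-1,0,0,0,0]'
python3 -m inch '[0.04,-0.45,0,0,0,0, 0.08,-1,0,0,0,0]'
python3 -m inch '[0.04,-0.45,0,0,0,0, 0.08,-1,0,0,0,0]'
python3 -m inch '[0.04,-0.45,0,0,0,0, 0.08,-1,0,0,0,0]'
python3 -m inch '[0.04,-0.45,0,0,0,0, 0.08,-1,0,0,0,0]'
python3 -m inch '[0.04,-0.5,0,0,0,0, 0.08,-0.8,0,0,0,0, 0.08,-1,0,0,0,0, 0.08,-1,0,0,0,0, 0.08,-1,0,0,0,0, 0.08,-1,0,0,0,0]') | tail -6
python3 - <<'E'
from h import *
togo([.43,-.26,.279])
for n in ("wrist","top"):
    c=get_calibration(n); im=camera(n);cv2.imwrite(f"pics/{n}2.png",im[:,:,::-1])
    print(n,"tip",proj(n,[.4875,-.262,.282],c),"seat",proj(n,[.5125,-.2635,.254],c),"knob",proj(n,[.642,-.129,.258],c),"eye",proj(n,get_obs()["position"]+[0,0,.0153],c))
    for t in("hook_seat","marker_knob"): print(t,[(d["conf"],d["bbox"]) for d in cut_out(n,t)])
a=cv2.resize(cv2.imread("pics/top2.png")[120:270,390:540],(600,600),interpolation=2)
cv2.imwrite("pics/top2c.png",a)
E
```

```text
time: 9.17
position: [0.424, -0.2348, 0.2804]
tool_rot: [0.031, 1.0, 0.001, -0.0]
ft_force: [0.1, 0.3, -5.0]
grip_width: 0.0479
grip_force: 25.0
tcp [ 0.424  -0.2348  0.2804] eul [ 1.7643e+02 -4.0000e-02  1.7992e+02] w 0.0479
shift units [-0.095 -0.31   0.017]
wrist tip [283.6 363.4] seat [289.9 359.2] knob [466.8 481.3] eye [323.4 280.1]
hook_seat []
marker_knob [(0.16, [276.6, 147.1, 370.9, 267.2])]
top tip [485.7 219.4] seat [481.7 209.1] knob [421.3 153.8] eye [476.8 248.2]
hook_seat [(0.71, [458.7, 154.9, 483.7, 219.9])]
marker_knob [(0.87, [406.9, 148.6, 452.9, 162.2])]
```

View pics/wrist2.png

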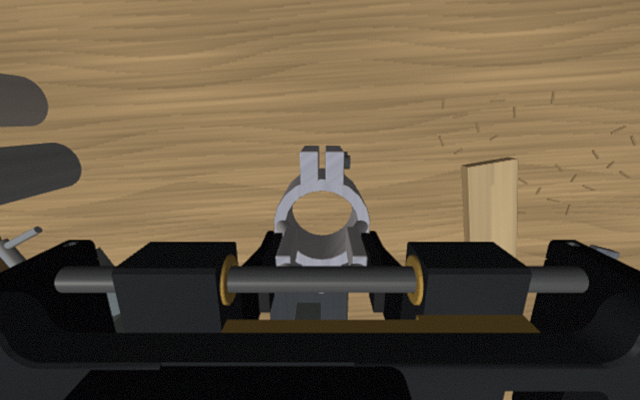

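View pics/top2c.png

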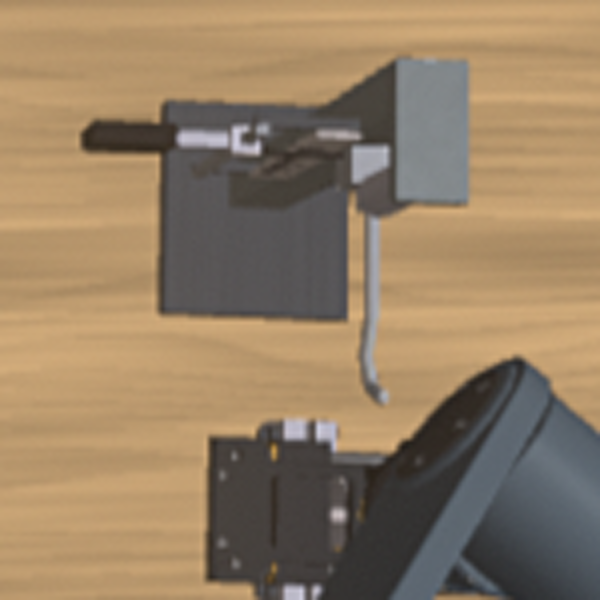

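```bash
python3 - <<'E'
from h import *
np.set_printoptions(precision=4,suppress=True)
k=lambda x,y:(390+x/4-.4,120+y/4-.4)
print(atz("top",*k(373,220),.260),atz("top",*k(372,290),.258),atz("top",*k(367,350),.250),atz("top",*k(381,396),.280))
print("col",[atz("top",*k(*p),.358) for p in ((397,60),(467,60),(467,203),(397,203))])
print("base",[atz("top",*k(*p),.01) for p in ((163,102),(163,313),(346,319))])
r=cut_out("top","marker_knob")[0]["region"]; ys,xs=np.nonzero(r); print("knob",cv2.minAreaRect(np.c_[xs,ys].astype(np.float32)))
for n,y in(("L",410),("R",435)): 
  s=[v for u,v in zip(xs,ys) if abs(u-y)<4]; print(atz("top",y,np.mean(s) if s else 0,.265))
E
```

```text
[ 0.5911 -0.2684  0.26  ] [ 0.551  -0.2664  0.258 ] [ 0.5173 -0.2644  0.25  ] [ 0.4894 -0.2609  0.28  ]
col [array([ 0.6628, -0.2524,  0.358 ]), array([ 0.6623, -0.2897,  0.358 ]), array([ 0.586 , -0.2854,  0.358 ]), array([ 0.5866, -0.2483,  0.358 ])]
base [array([ 0.7106, -0.2094,  0.01  ]), array([ 0.5626, -0.2033,  0.01  ]), array([ 0.5561, -0.3306,  0.01  ])]
knob ((432.5146789550781, 154.5155792236328), (45.10050582885742, 8.087196350097656), 1.7357046604156494)
[ 0.6406 -0.1016  0.265 ]
[ 0.6388 -0.1589  0.265 ]
```

```bash
(
python3 -m inch '[0,-0.15,0,0,0,0, 0,-0.29,0,0,0,0, 0,-0.29,0,0,0,0, 0,-0.29,0,0,0,0]'
python3 -m inch '[-0.15,0,0,0,0,0, -0.3,0,0,0,0,0, -0.45,0,0,0,0,0, -0.6,0,0,0,0,0, -0.75,0,0,0,0,0, -0.9,0,0,0,0,0, -1,0,0,0,0,0, -1,0,0,0,0,0]'
python3 -m inch '[-0.07,0,0,0,0,0, -0.14,0,0,0,0,0, -0.14,0,0,0,0,0, -0.14,0,0,0,0,0]') | grep -v grip
python3 - <<'E'
from h import *
togo([.515,-.2635,.2804])
for n in ("scene","top"):
    im=camera(n);cv2.imwrite(f"pics/{n}3.png",im[:,:,::-1])
    print(proj(n,get_obs()["position"]+[0,0,.0153]),proj(n,[.514,-.263,.254]))
a=cv2.imread("pics/scene3.png")[130:260,130:260]; b=cv2.imread("pics/top3.png")[120:250,420:550]
cv2.imwrite("pics/c3.png",cv2.resize(np.hstack([a,b]),(800,400),interpolation=2))
E
```

```text
time: 9.85
position: [0.423, -0.2601, 0.2806]
tool_rot: [0.032, 0.999, -0.0, 0.0]
ft_force: [-1.0, 0.5, -4.8]
time: 10.52
position: [0.5055, -0.2639, 0.2804]
tool_rot: [0.03, 1.0, -0.0, 0.001]
ft_force: [0.3, -0.1, -4.5]
time: 10.85
position: [0.5139, -0.2645, 0.2805]
tool_rot: [0.031, 1.0, -0.0, -0.0]
ft_force: [-0.7, -0.4, -4.9]
tcp [ 0.5139 -0.2645  0.2805] eul [ 1.7645e+02 -2.0000e-02 -1.8000e+02] w 0.0474
shift units [-0.014  0.013  0.002]
[173.3 166.9] [176.6 181. ]
[488.2 207.3] [481.4 208.4]
```

View pics/c3.png

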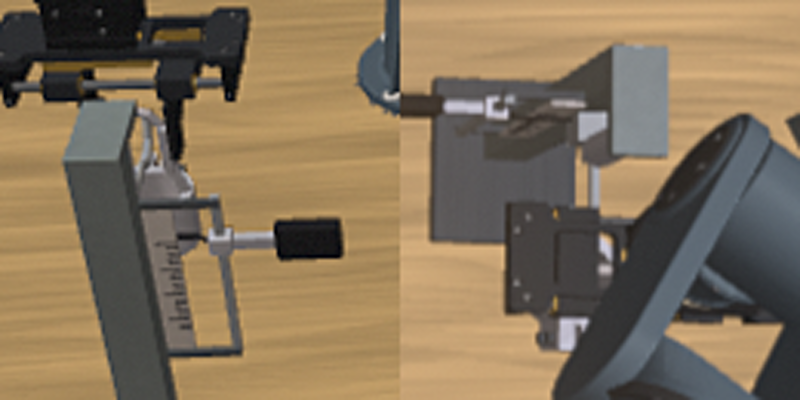

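```bash
(
python3 -m inch '[0,0.01,0.07,0,0,0, 0,0.01,0.14,0,0,0, 0,0.01,0.21,0,0,0, 0,0.01,0.28,0,0,0, 0,0.01,0.35,0,0,0, 0,0.01,0.39,0,0,0, 0,0.01,0.42,0,0,0, 0,0.01,0.43,0,0,0]'
python3 -m inch '[0,0,0.02,0,0,0, 0,0,0.04,0,0,0, 0,0,0.06,0,0,0, 0,0,0.08,0,0,0, 0,0,0.1,0,0,0, 0,0,0.12,0,0,0, 0,0,0.14,0,0,0, 0,0,0.16,0,0,0, 0,0,0.18,0,0,0, 0,0,0.2,0,0,0, 0,0,0.22,0,0,0, 0,0,0.24,0,0,0, 0,0,0.26,0,0,0, 0,0,0.28,0,0,0, 0,0,0.28,0,0,0]') | grep -v grip
python3 - <<'E'
from h import *
F=[];M=[]
for i in range(12): camera("scene"); o=get_obs(); F.append(o["ft_force"]); M.append(o["moment"])
print("F",np.mean(F,0),np.mean(M,0)); togo([.515,-.2635,.2804]); print(o["time"])
E
```

```text
time: 11.62
position: [0.5137, -0.2636, 0.2455]
tool_rot: [0.031, 1.0, 0.0, -0.0]
ft_force: [0.5, 0.1, -4.2]
time: 12.87
position: [0.514, -0.2637, 0.2235]
tool_rot: [0.031, 1.0, 0.0, 0.0]
ft_force: [0.6, -0.3, -2.1]
F [ 0.70202786 -0.16247709 -3.05554391] [ 0.09303655 -0.21237201  0.0065376 ]
tcp [ 0.514  -0.2637  0.2238] eul [ 1.7644e+02  1.0000e-02 -1.8000e+02] w 0.048
shift units [-0.013  0.003 -0.707]
13.4667
```

```bash
(
python3 -m inch '[0,0,0.02,0,0,0, 0,0,0.04,0,0,0, 0,0,0.06,0,0,0, 0,0,0.08,0,0,0, 0,0,0.1,0,0,0, 0,0,0.12,0,0,0, 0,0,0.14,0,0,0, 0,0,0.16,0,0,0, 0,0,0.18,0,0,0, 0,0,0.2,0,0,0, 0,0,0.22,0,0,0, 0,0,0.24,0,0,0, 0,0,0.26,0,0,0, 0,0,0.28,0,0,0, 0,0,0.3,0,0,0, 0,0,0.32,0,0,0, 0,0,0.32,0,0,0]') | grep -v grip
python3 - <<'E'
from h import *
F=[];M=[]
for i in range(25): camera("scene"); o=get_obs(); F.append(o["ft_force"]); M.append(o["moment"])
print("F",np.mean(F,0),np.mean(M,0)); togo([.515,-.2635,.2804]); print(o["time"])
E
```

```text
time: 14.88
position: [0.514, -0.2637, 0.1979]
tool_rot: [0.031, 1.0, 0.0, 0.0]
ft_force: [0.8, 0.5, -0.1]
F [ 1.34239367  0.0830175  -0.35338472] [ 0.1201527  -0.29561308 -0.00625187]
tcp [ 0.514  -0.2637  0.1982] eul [ 1.7644e+02  1.0000e-02 -1.7999e+02] w 0.0478
shift units [-0.013  0.004 -1.028]
16.1333
```

```bash
(
python3 -m inch '[-0.01,0,0,0,0,0, -0.02,0,0.01,0,0,0, -0.03,0,0.02,0,0,0, -0.04,0,0.03,0,0,0, -0.04,0,0.03,0,0,0, -0.04,0,0.03,0,0,0]') | grep -v grip
python3 - <<'E'
from h import *
F=[];M=[]
for i in range(25): camera("scene"); o=get_obs(); F.append(o["ft_force"]); M.append(o["moment"])
print("F",np.mean(F,0),np.mean(M,0)); togo([.515,-.2635,.2804]); print(o["time"])
E
```

```text
time: 16.63
position: [0.5154, -0.2629, 0.195]
tool_rot: [0.031, 1.0, 0.001, -0.002]
ft_force: [-6.2, 2.0, -0.8]
F [-5.04343136  1.60433869 -0.26622981] [0.36127072 0.60257124 0.00731068]
tcp [ 0.5155 -0.2629  0.1951] eul [176.45  -0.23 179.88] w 0.0476
shift units [ 0.01  -0.005 -1.066]
17.8833
```

```bash
(
python3 -m inch '[0.012,0,0,0,0,0, 0.024,0,0,0,0,0, 0.034,0,0,0,0,0, 0.034,0,0,0,0,0, 0.034,0,0,0,0,0]') | grep -v grip
python3 - <<'E'
from h import *
F=[];M=[]
for i in range(16): im=camera("scene"); o=get_obs(); F.append(o["ft_force"]); M.append(o["moment"])
cv2.imwrite("pics/s4.png",cv2.resize(im[120:270,120:270,::-1],(600,600),interpolation=2))
print("F",np.mean(F,0),np.mean(M,0)); togo([.515,-.2635,.2804]); print(o["time"])
E
```

```text
time: 18.3
position: [0.515, -0.2635, 0.1959]
tool_rot: [0.031, 1.0, 0.0, 0.001]
ft_force: [-0.1, 3.8, -0.6]
F [ 1.4117091   4.05096605 -0.12155692] [ 0.71551634 -0.32459961  0.01082715]
tcp [ 0.5147 -0.2638  0.1958] eul [ 1.7644e+02  4.0000e-02 -1.7998e+02] w 0.0476
shift units [-0.005  0.004 -1.057]
19.1
```

View pics/s4.png

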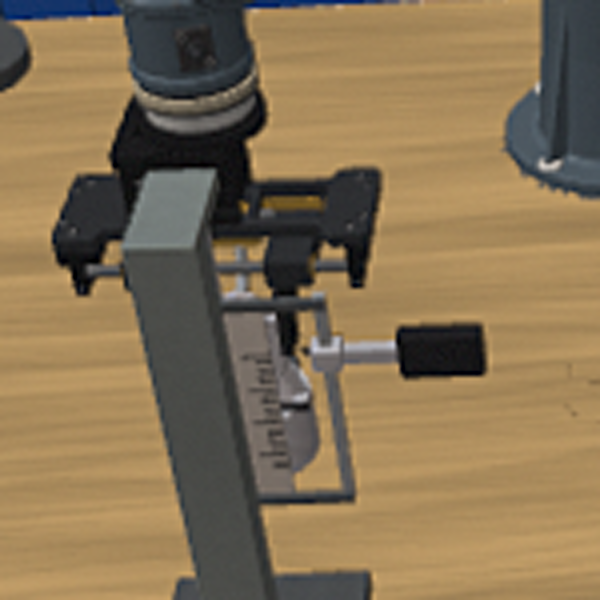

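```bash
(
python3 -m inch '[-0.002,0.006,0,0,0,0, -0.004,0.012,0,0,0,0, -0.004,0.012,0,0,0,0, -0.004,0.012,0,0,0,0, -0.004,0.012,0,0,0,0]') | grep -v grip
python3 - <<'E'
from h import *
F=[];M=[]
for i in range(16): im=camera("scene"); o=get_obs(); F.append(o["ft_force"]); M.append(o["moment"])
print("F",np.mean(F,0),np.mean(M,0)); togo([.515,-.2635,.2804]); print(o["time"])
E
```

```text
time: 19.52
position: [0.5148, -0.2635, 0.1959]
tool_rot: [0.031, 1.0, -0.001, 0.0]
ft_force: [0.7, -0.2, -0.6]
F [ 0.02515741 -0.41779832 -0.27826467] [ 0.02410399 -0.1424251   0.00421787]
tcp [ 0.5148 -0.2628  0.1957] eul [ 176.44   -0.   -179.99] w 0.0476
shift units [-0.004 -0.009 -1.058]
20.3167
```

```bash
(
python3 -m inch '[0,0,0.008,0,0,0, 0,0,0.016,0,0,0, 0,0,0.024,0,0,0, 0,0,0.024,0,0,0, 0,0,0.024,0,0,0]'
python3 -m inch '[0,0,0,0,0,0, 0,0,0,0,0,0, 0,0,0,0,0,0, 0,0,0,0,0,0]' 40 3) | grep -v rot
python3 - <<'E'
from h import *
F=[]
for i in range(16): im=camera("scene"); o=get_obs(); F.append(o["ft_force"])
print("F",np.mean(F,0)); togo([.515,-.2635,.2804]); print(o["time"])
E
```

```text
time: 20.73
position: [0.5148, -0.2627, 0.1938]
ft_force: [0.2, -0.8, 0.6]
grip_width: 0.0477
grip_force: 25.0
time: 21.07
position: [0.5148, -0.2626, 0.1938]
ft_force: [0.4, 0.6, 1.2]
grip_width: 0.0481
grip_force: 3.0
F [ 0.13299867  0.64318897 -0.08515571]
tcp [ 0.5147 -0.2627  0.1938] eul [ 1.7644e+02 -1.0000e-02  1.7999e+02] w 0.0483
shift units [-0.004 -0.01  -1.083]
21.8667
```

```bash
(
python3 -m inch '[0,0,0,0,0,0, 0,0,0,0,0,0, 0,0,0,0,0,0, 0,0,0,0,0,0, 0,0,0,0,0,0, 0,0,0,0,0,0, 0,0,0,0,0,0]' 75) | grep -v rot
python3 - <<'E'
from h import *
for i in range(6):
  im=camera("scene")
  if i in(0,5): cv2.imwrite(f"pics/s5{i}.png",im[:,:,::-1])
a=[cv2.imread(f"pics/s5{i}.png")[140:270,130:260] for i in(0,5)]
cv2.imwrite("pics/s5.png",cv2.resize(np.hstack(a),(800,400),interpolation=2)); print(np.abs(a[0].astype(int)-a[1]).max())
for z in (0,.04,.045,.05): print(z,proj("scene",[.515+.1138+.0035,-.263-.007+.058,.26-z]))
E
```

```text
time: 22.45
position: [0.5148, -0.2628, 0.1939]
ft_force: [-0.4, 0.9, -0.1]
grip_width: 0.0743
grip_force: 0.0
72
0 [193.8 206.6]
0.04 [196.1 219.9]
0.045 [196.4 221.5]
0.05 [196.7 223.2]
```

View pics/s5.png

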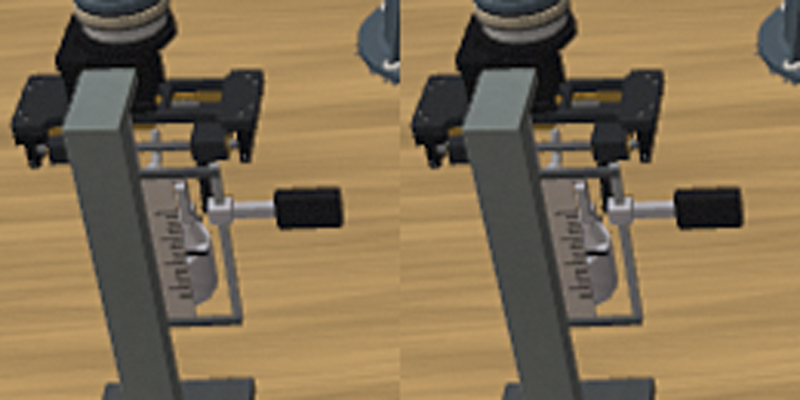

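```bash
(
python3 -m inch '[0,0,-0.1,0,0,0, 0,0,-0.25,0,0,0, 0,0,-0.4,0,0,0, 0,0,-0.6,0,0,0, 0,0,-0.8,0,0,0, 0,0,-1,0,0,0, 0,0,-1,0,0,0]'
python3 -m inch '[0,0,-0.3,0,0,0, 0,0,-0.65,0,0,0, 0,0,-1,0,0,0, 0,0,-1,0,0,0]'
python3 -m inch '[-0.1,0.45,0,0,0,0, -0.3,0.9,0,0,0,0, -0.3,0.9,0,0,0,0]'
python3 -m inch '[-0.5,0.45,0,0,0,0, -1,0.86,0,0,0,0, -1,0.86,0,0,0,0]'
python3 -m inch '[-0.14,0,0,0,0,0.08, -0.14,0,0,0,0,0.16, -0.14,0,0,0,0,0.24, -0.14,0,0,0,0,0.32, -0.14,0,0,0,0,0.4, -0.14,0,0,0,0,0.48, -0.14,0,0,0,0,0.56, -0.14,0,0,0,0,0.64, -0.14,0,0,0,0,0.72, -0.14,0,0,0,0,0.8, -0.14,0,0,0,0,0.88, -0.14,0,0,0,0,0.96, -0.14,0,0,0,0,1, -0.14,0,0,0,0,1, -0.14,0,0,0,0,1]' 60 20) | grep -v grip
python3 - <<'E'
from h import *
np.set_printoptions(precision=4,suppress=True)
print(get_obs()["q"])
for n in("wrist","scene","top"):
    im=camera(n);cv2.imwrite(f"pics/{n}6.png",im[:,:,::-1]);c=get_calibration(n)
    for t in("marker_knob","pointer","hook_seat","clamp"): print(n,t,[(round(d["conf"],2),d["bbox"]) for d in cut_out(n,t)])
    print(proj(n,[.6385,-.13,.262],c),proj(n,[.6385,-.13,.246],c))
togo([.6385,-.13,.3])
w=cv2.imread("pics/wrist6.png"); s=cv2.resize(cv2.imread("pics/scene6.png")[170:270,150:260],(440,400),interpolation=2)
cv2.imwrite("pics/c6.png",np.hstack([cv2.resize(w,(360,225))[:, :],cv2.resize(s,(440,400))[:225]]) if 0 else cv2.resize(np.hstack([w,s]),(800,296)))
E
```

```text
time: 23.33
position: [0.5165, -0.264, 0.2778]
tool_rot: [0.031, 1.0, -0.002, 0.003]
ft_force: [0.0, -0.5, 0.1]
time: 23.67
position: [0.517, -0.2644, 0.3594]
tool_rot: [0.031, 1.0, -0.003, 0.005]
ft_force: [0.7, -0.3, 0.4]
time: 23.92
position: [0.5445, -0.1867, 0.3531]
tool_rot: [0.029, 1.0, 0.002, 0.0]
ft_force: [-0.5, 0.5, -0.3]
time: 24.17
position: [0.6295, -0.1263, 0.3527]
tool_rot: [0.03, 1.0, 0.001, 0.0]
ft_force: [0.0, -1.0, 0.9]
time: 25.42
position: [0.6381, -0.1295, 0.3528]
tool_rot: [0.728, 0.686, -0.0, -0.001]
ft_force: [-0.2, -0.1, -0.3]
[-0.3714  0.4722  1.2224 -0.0001  1.4486 -0.3112]
wrist marker_knob [(0.68, [315.5, 177.6, 337.6, 266.8])]
wrist pointer [(0.86, [244.3, 293.9, 323.3, 320.0])]
wrist hook_seat [(0.69, [248.1, 295.1, 322.6, 316.5])]
wrist clamp [(0.68, [220.0, 240.2, 285.6, 267.7])]
[321.  211.8] [321.  206.1]
scene marker_knob [(0.56, [194.4, 198.2, 244.7, 213.0])]
scene pointer [(0.43, [180.5, 184.0, 184.1, 191.7]), (0.17, [195.1, 203.0, 242.3, 213.5])]
scene hook_seat [(0.42, [179.2, 182.7, 194.6, 224.5])]
scene clamp [(0.87, [187.1, 197.7, 202.0, 239.7]), (0.72, [416.4, 190.0, 453.7, 234.2]), (0.68, [372.2, 171.5, 412.9, 211.8]), (0.53, [181.1, 183.9, 185.5, 192.8])]
[229.4 205.1] [230.  210.5]
top marker_knob [(0.44, [410.4, 151.4, 418.9, 161.6])]
top pointer [(0.42, [467.7, 159.6, 480.8, 174.2])]
top hook_seat [(0.64, [467.0, 159.7, 478.5, 172.5])]
top clamp [(0.69, [209.3, 262.7, 253.2, 289.0]), (0.66, [171.7, 220.0, 205.8, 260.5])]
[422.1 155. ] [420.7 156.2]
tcp [ 0.6385 -0.1294  0.3538] eul [  86.44    0.   -180.  ] w 0.0598
shift units [-0.007  0.001  0.673]
```

View pics/c6.png

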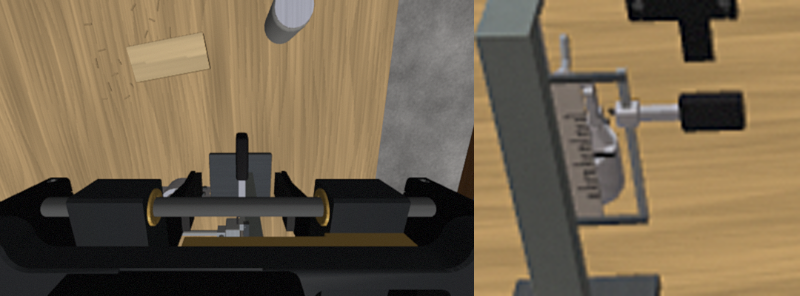

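```bash
python3 - <<'E'
from h import *
im=cv2.imread("pics/wrist6.png").max(2)
for r in range(170,272,8):
    x=np.nonzero(im[r,290:360]<60)[0]+290; print(r,(x.min(),x.max(),len(x)) if len(x) else None)
s=cv2.imread("pics/scene6.png"); g=s.max(2)
print("scene dark rows 196..214 / pointer");print(g[212:228,186:206]); 
k=np.nonzero(g[190:220,212:248]<70); print("knob dark",k[0].min()+190,k[0].max()+190,k[1].min()+212,k[1].max()+212)
E
```

```text
170 None
178 None
186 (np.int64(319), np.int64(334), 16)
194 (np.int64(319), np.int64(334), 16)
202 (np.int64(319), np.int64(334), 16)
210 (np.int64(318), np.int64(335), 18)
218 (np.int64(318), np.int64(335), 18)
226 (np.int64(318), np.int64(335), 18)
234 (np.int64(318), np.int64(340), 23)
242 (np.int64(319), np.int64(342), 24)
250 (np.int64(332), np.int64(343), 12)
258 (np.int64(332), np.int64(344), 13)
266 (np.int64(290), np.int64(359), 61)
scene dark rows 196..214 / pointer
[[ 78  91 102 116 105 103  93 111 131 133 194 182 136 112 107 107 104 100
   98 143]
 [ 88  88  83 124 133 121  95 110 121 157 184 180 172 166 159  92  94  96
  126 172]
 [101 100  98 104 130 115 104 107 106 144 184 173 171 172 167  97  89  89
  120 173]
 [ 73  76  90  94 123 119 107 106 103 114 163 175 144 168 163 117  89  86
  103 176]
 [118 117 118 104 128 124 112 106 104 102 122 167 164 171 168 125  90  87
   93 163]
 [ 83  77  89  97 130 129 123 110 104 103 109 145 146 175 170 139  90  88
   94 154]
 [ 90  87  86  93 128 130 128 119 104  98 107 138 116 177 174 160  91  88
   94 139]
 [ 79 101  98 107 126 130 130 131 134 157 173 157 106 163 180 170  91  88
   93 133]
 [ 59  72  73  96 124 136 141 146 182 199 194 127  89 142 177 167  97  89
   89 119]
 [114 116 116 114  91  81  76  81 108 113 107  66  88 135 178 170 119  92
   87 102]
 [ 82  73  89  83  47   7   0   0   0   1   6  40  89 128 188 177 126  90
   86 104]
 [107  87  91  88  96 135 134 131  93  85  83  81  82 110 190 180 144  90
   87  99]
 [106  98  98  97 125 193 150 115 101 100  96  91  80 100 180 171 158  90
   90  92]
 [ 67  67  58  75  96 138 113  98  98  97  94  90  81  96 166 183 172  90
   90  94]
 [111 115 113 114 104 100 101 100 100  98  91  90  81  86 149 189 178  99
   90  89]
 [121  87  91  87  84  97 102 100 101  96  94  91  84  87 140 184 174 118
   90  87]]
knob dark 190 214 219 240
```

```bash
python3 - <<'E'
from h import *
np.set_printoptions(precision=4,suppress=True)
c=get_calibration("wrist")
print([atz("wrist",326.5,r,z,c) for r,z in((177.6,.27),(242,.27))], proj("wrist",[.642,-.13,.27],c))
for f_ in("scene0","scene6"):
    g=cv2.imread(f"pics/{f_}.png").max(2).astype(int)
    print(f_,"pointer rows",[(r,g[r,190:196].mean().round()) for r in range(202,226) if g[r,190:196].mean()<75])
    m=(g[194:222,222:240]<60); print("knob rows at mid col",[ (np.nonzero(m[:,j])[0]+194)[[0,-1]].tolist() for j in (4,9,14)])
for z in(.245,.25,.255,.26): print(z,proj("scene",[.6415,-.13,z+.016]),proj("scene",[.6415,-.13,z-.016]))
E
```

```text
[array([ 0.6451, -0.0994,  0.27  ]), array([ 0.642 , -0.1547,  0.27  ])] [324.8 214.4]
scene0 pointer rows [(206, np.float64(58.0)), (207, np.float64(45.0))]
knob rows at mid col [[202, 213], [202, 213], [201, 213]]
scene6 pointer rows [(222, np.float64(9.0))]
knob rows at mid col [[202, 213], [202, 213], [201, 213]]
0.245 [229.4 206.3] [230.7 217. ]
0.25 [229.2 204.6] [230.5 215.3]
0.255 [229.  202.9] [230.3 213.7]
0.26 [228.8 201.1] [230.1 212. ]
```

```bash
(
python3 -m inch '[0.096,0.056,0.1,0,0,0, 0.096,0.056,0.3,0,0,0, 0.096,0.056,0.5,0,0,0, 0.096,0.056,0.7,0,0,0, 0.096,0.056,0.9,0,0,0, 0.096,0.056,1,0,0,0, 0.096,0.056,1,0,0,0]' 60 12
python3 -m inch '[0,0,0.11,0,0,0, 0,0,0.11,0,0,0, 0,0,0.11,0,0,0]'
python3 -m inch '[0,0,0,0,0,0, 0,0,0,0,0,0, 0,0,0,0,0,0, 0,0,0,0,0,0, 0,0,0,0,0,0, 0,0,0,0,0,0, 0,0,0,0,0,0, 0,0,0,0,0,0, 0,0,0,0,0,0, 0,0,0,0,0,0]' 5 12)
```

```text
time: 26.75
position: [0.6423, -0.1211, 0.2709]
tool_rot: [0.729, 0.685, -0.001, -0.002]
ft_force: [-0.2, -1.0, 0.3]
grip_width: 0.0602
grip_force: 0.0
time: 27.0
position: [0.6436, -0.122, 0.2652]
tool_rot: [0.729, 0.685, 0.0, 0.0]
ft_force: [-0.4, -0.1, 0.3]
grip_width: 0.0599
grip_force: 0.0
time: 27.83
position: [0.6428, -0.1219, 0.2649]
tool_rot: [0.729, 0.685, -0.001, -0.001]
ft_force: [-2.8, -0.3, 0.3]
grip_width: 0.0139
grip_force: 12.0
```

```bash
(
python3 -m inch '[0,-0.006,0.02,0,0,0, 0,-0.012,0.05,0,0,0, 0,-0.012,0.08,0,0,0, 0,-0.012,0.11,0,0,0, 0,-0.012,0.14,0,0,0, 0,-0.012,0.17,0,0,0, 0,-0.012,0.2,0,0,0, 0,-0.012,0.24,0,0,0, 0,-0.012,0.28,0,0,0, 0,-0.012,0.32,0,0,0, 0,-0.012,0.36,0,0,0, 0,-0.012,0.4,0,0,0, 0,-0.012,0.44,0,0,0, 0,-0.012,0.48,0,0,0, 0,-0.012,0.51,0,0,0, 0,-0.012,0.53,0,0,0, 0,-0.012,0.54,0,0,0, 0,-0.012,0.54,0,0,0, 0,-0.012,0.54,0,0,0]')
python3 - <<'E'
from h import *
camera("scene");g=cv2.cvtColor(camera("scene"),cv2.COLOR_RGB2GRAY).astype(int); cv2.imwrite("pics/s7.png",g)
g0=cv2.imread("pics/scene6.png",0).astype(int)
print([(r,g[r,190:196].mean().round()) for r in range(202,226) if g[r,190:196].mean()<75])
# shift of the marker's white sleeve/rod between the two pictures
for n,x in (("before",g0),("now",g)): 
    for c in(206,208,214): print(n,c,[(r,int(x[r,c])) for r in range(196,232) if x[r,c]>165])
E
```

```text
time: 29.42
position: [0.6427, -0.122, 0.2216]
tool_rot: [0.729, 0.685, 0.0, 0.0]
ft_force: [1.7, -0.3, -0.6]
grip_width: 0.0139
grip_force: 12.0
[(222, np.float64(9.0))]
before 206 [(206, 177)]
before 208 [(206, 174)]
before 214 [(206, 176)]
now 206 [(219, 179), (220, 178), (221, 177), (222, 166)]
now 208 [(220, 166), (221, 186)]
now 214 [][ WARN:0@0.426] global loadsave.cpp:1063 imwrite_ Unsupported depth image for selected encoder is fallbacked to CV_8U.
```

```bash
(
python3 -m inch '[0,0,0,0,0,0, 0,0,0,0,0,0, 0,0,0,0,0,0, 0,0,0,0,0,0, 0,0,0,0,0,0, 0,0,0,0,0,0]' 50
python3 -m inch '[0,0,-0.1,0,0,0, 0,0,-0.3,0,0,0, 0,0,-0.5,0,0,0, 0,0,-0.75,0,0,0, 0,0,-1,0,0,0, 0,0,-1,0,0,0]'
python3 -m inch '[0,0,-0.4,0,0,0, 0,0,-0.8,0,0,0, 0,0,-0.8,0,0,0, 0,0,-0.8,0,0,0]')|tail -6
python3 - <<'E'
from h import *
g=camera("scene"); cv2.imwrite("pics/s8.png",g[:,:,::-1]); g=g.max(2).astype(int)
print([(r,g[r,190:196].mean().round()) for r in range(202,226) if g[r,190:196].mean()<75])
g6=cv2.imread("pics/scene6.png").max(2).astype(int)
for n,x in(("6",g6),("8",g)):
    print(n,x[196:234,232].tolist())
a=cv2.imread("pics/scene6.png")[196:220,206:248]; b=cv2.imread("pics/s8.png")[206:240,203:252]
r=cv2.matchTemplate(b,a,cv2.TM_CCOEFF_NORMED); _,v,_,l=cv2.minMaxLoc(r); print("shift",v,l[0]-3,l[1]+10)
print("clamp",[(round(d["conf"],2),d["bbox"]) for d in cut_out("scene","clamp")][:3])
for z in(.21,.215): print(z,proj("scene",[.642,-.128,z]),proj("scene",[.6323,-.212,z]))
E
```

```text
time: 30.85
position: [0.6433, -0.1222, 0.3682]
tool_rot: [0.729, 0.685, 0.001, 0.002]
ft_force: [0.2, 0.5, -0.4]
grip_width: 0.0499
grip_force: 0.0
[(222, np.float64(9.0))]
6 [163, 165, 177, 183, 154, 77, 29, 35, 32, 24, 21, 24, 23, 22, 23, 26, 22, 17, 129, 173, 171, 170, 168, 158, 169, 171, 168, 177, 177, 169, 167, 172, 172, 171, 181, 178, 178, 181]
8 [162, 164, 175, 175, 172, 169, 163, 165, 169, 167, 165, 163, 166, 176, 177, 171, 161, 158, 179, 114, 33, 33, 37, 28, 23, 28, 26, 20, 24, 26, 22, 17, 78, 165, 186, 180, 177, 178]
shift 0.9638857841491699 2 14
clamp [(0.84, [372.4, 172.1, 411.8, 211.3]), (0.81, [184.5, 198.1, 203.6, 236.9]), (0.66, [416.7, 189.3, 451.2, 233.6])]
0.21 [232.3 223.2] [196.7 223.2]
0.215 [232.1 221.6] [196.4 221.5]
```

```bash
python3 -m inch '[0,0,0,0,0,0, 0,0,0,0,0,0, 0,0,0,0,0,0, 0,0,0,0,0,0, 0,0,0,0,0,0, 0,0,0,0,0,0]' | head -1; python3 -c "
from rig import hand_in
print(hand_in())"
```

```text
time: 31.45
the job is handed in; nothing more can be done
None
```

I handed the job in at 31.5 s: the clamp hangs by its bow on the hook with the scale sunk about 46 mm, and the marker reads level with the pointer to within about 1–2 mm in the scene camera; the judge's result was not shown.

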